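Hold the parts-soaking tank open by its lid lever

ROBOT

A 6-joint arm with a two-finger parallel gripper is mounted at the origin on a cart in front of the work surface, level with it; the furniture and walls round the work are solid. World frame = base frame: x ahead of the robot, y to its left, z up, the work surface at z = 0. Lengths are in m, angles in rad, forces in N, time in s.
With the tool pointing down it reaches from about 0.35 to 0.775 m from the base axis. Payload 7.3 kg.
Tool frame: the origin (TCP) lies at the very end of the fingers, on their centre line; the grasp point (between the pads) lies 19 mm behind it (pinch_z is the distance from the TCP to the grasp point, in m); z points along the fingers, y is the line along which they close (so a half turn about z gives the same grasp; the last joint's range is limited). The gripper opens to 92 mm and grips with 3 to 60 N. Pads are 19 mm wide; open, the fingers measure 130 mm over their backs; the gripper's body (75 mm by 190 mm) begins 47 mm behind the grasp point.
Start: joints at [1.085, 0.342, 1.524, -0, 1.275, -0.146], TCP at [0.175, 0.495, 0.227] pointing down, gripper open.
Joint ranges: [-2.53, 2.53], [-0.77, 2.02], [0.04, 2.7], [-1, 4.14], [0.28, 2.66], [-3.11, 3.11]. Speed limits (rad/s): [2.57, 2.57, 3.14, 3.14, 3.14, 3.14].

INTERFACE

Orientations are given as [roll, pitch, yaw] about the fixed x, y, z axes, in that order (R = Rz(yaw) Ry(pitch) Rx(roll)).
In Python, from cell import * gives the robot as it stands.
- The arm moves only by the tool arm_command, never from a script. Its arguments are lists of equal length, an entry for each row: "fingers": the gripper command: -1 is fully open, 1 is shut, values between are in proportion; "travel": the shift along the tool's x, y, z in m, a list of three; "dr": the turn, a rotation vector about the tool's x, y, z in degrees, a list of three. In form: {"fingers": [fingers, ...], "travel": [[x, y, z], ...], "dr": [[wx, wy, wz], ...]}. A call has 1 to 8 rows; each row is the pose to reach, as a shift and turn from the pose commanded when the call began, along the tool's axes at that moment; what a row does not reach only later rows make up. A row lasts 1/12 s, in which the tool goes at most 41.7 mm and 7.16 degrees, less where a joint would pass 70% of its speed; a pose out of reach is approached as far as the arm can. A call with a gripper value outside its range is refused whole. The fingers move at their own pace and stop on an object; "squeeze" is the grip in N (left out, the last holds). Time passes only in rows, so rows that repeat a pose let the fingers close. It gives the time, the measured TCP pose, the force, the opening and the grip force at its end, in the units of the state.
- observe(): the state, without advancing time (a new reading comes with each control period).
- read_camera(name): name is "scene" or "side" or "wrist"; returns a dict with "color" (384x512x3 uint8, blue, green, red), "z_map" (384x512 float32, m along the optical axis (not along the pixel's ray), 0 where there is no reading), "fx", "fy", "cx", "cy" (pixels), "R" (3x3) and "t" (3): a world point X has camera coordinates R X + t. Camera axes: x right, y down, z forward; pixel columns grow to the right and rows downward; lengths in m; the calibration is good to about 2 mm. A picture is of the moment at which its call begins.
- hand_in(): hands the job in; it is judged then, once.
The state is a dict: "time": time; "qpos": joint angles; "qvel": joint speeds; "joint_efforts": joint torques, N m; "tool_pos": TCP position; "tool_rot": TCP orientation; "contact_force": force on the tool from outside, world axes, zero at the start; "torque": the same for the moment, N m; "opening": finger opening in m; "grip_force": force on a finger pad.
Only numpy, scipy, OpenCV 4.12 (cv2) and the standard library are available. Lean on these libraries where they do the work, as an engineer would, in place of code of your own. Each camera call takes 0.05 s, during which the arm holds its last target. There are 200 camera calls.

TASK

Open the parts-soaking tank and hold it open so that I can take out the air horn: with the fingertips push the swivel catch aside until it is clear of the lid, then press the pad at the long end of the lid lever all the way down to its stop, so that the heavy lid swings up, and finish while still holding the pad down. Only touch and push, lift or carry nothing; do not touch the lid itself, and leave the small bottle, the vacuum capsule and the screwdriver where they are.

Things in the scene. Friction and masses are not known exactly. Their poses are not given: they have to be found in the camera images.
- dip_tank: Grey steel tank fixed to the bench, 200 deep (x), 240 wide (y), lid top 125 mm above the bench. Origin on the bench under its centre; its -x points out of its front to the robot, +y to its left, z up; yaw within 0.3 rad. In its frame the lid spans x -0.106 to 0.106 (hinge), y -0.127 to 0.127; lever along its right wall at y -0.138; catch ledge in front at y 0.03, top z 0.098, out to x -0.146.
- lid: The heavy steel lid plate, 206 x 254 x 4 mm, about 1 kg, hinged along the tank's rear edge; it falls shut by its own weight when the lever is let go. Origin on the middle of the hinge axis. A lug on its right edge, 36 mm from the hinge, rests on the lever's roller. The robot must not touch it.
- lid_hinge (a joint): Opening angle of the lid in rad: 0 shut, about 0.8 when the lever is on its stop. The catch blocks it at about 0.01 unless swung aside.
- lever: Steel lid lever, flat bar 7 mm wide, 275 long, its tread pad in front of the tank's right corner. Turns on a pin 125 mm above the bench; short arm 65 mm with a roller under the lid's lug, long arm 190 mm to the pad's middle. Origin on the pin; its -x runs along the bar to the pad, z square to the pad's top.
- lever_hinge (a joint): Lever angle in rad: 0 at rest (pad up, bar 0.25 rad above level), 0.5 fully pressed on its stop (bar 0.25 rad below level). The lid's weight and a return spring push the pad back up: it takes about 8 to 18 N at the beginning, falling to about 4 N at the stop.
- pad_top (a point): Middle of the top of the ribbed rubber pad, 50 mm along the lever by 60 mm across. At rest about 191 mm above the bench; fully pressed about 97 mm, having moved about 95 mm down and, on its way, up to 10 mm out along the tank's -x.
- catch_hinge (a joint): Angle of the swivel catch about the vertical, rad (positive anticlockwise from above): 0 straight back over the lid, beyond 1.2 either way clear of the lid, stops at -1.6 and 1.6; starts within 0.3 of 0. Swings with about 1 N at its tail, stays where left. Positive: the tail has gone to the tank's right (-y); negative: to its left.
- catch_pivot (a point): The catch's pivot, on the underside of the catch bar, 127 mm above the bench, 22 mm in front of the lid's front edge. The round spacer below it is 16 mm across.
- catch_tail (a point): Near the outer end of the catch's tail, 40 mm from the pivot, mid-thickness. The catch is a steel bar 86 x 16 x 5 mm, 40 mm of it behind the pivot over the lid and 46 mm in front, with an upright thumb fin 26 x 4 x 14 mm on the tail; free space 30 mm high below the tail beside the ledge.
- thread_lock: Bystander: small teal bottle with white nozzle, 34 x 34 x 91 mm, loose, to the right of the lever. Origin underneath.
- vacuum_capsule: Bystander: plated vacuum capsule, a 55 mm drum with a thin upright stem, 49 mm tall, loose in front of the tank. Origin underneath.
- screwdriver: Bystander: stubby screwdriver with wooden handle, 128 x 33 x 24 mm, lying loose in front of the tank's left corner. Origin underneath.

How it is judged:
On the way, in this order (a step that is already met when the one before it is completed fails the run):
1. the swivel catch is swung clear of the lid ((value of joint catch_hinge above 1.2 rad or value of joint catch_hinge below -1.2 rad)), for 0.2 s.
2. the lid is raised by the lever (value of joint lid_hinge above 0.65 rad and contact force between the fingers and lever above 1 N), for 0.2 s.
At the end, for the whole second after the job is handed in: The fingers press on the lever (over 1 N) and hold it at or near its stop (lever angle over 0.42 rad), the lid stands open (over 0.65 rad) and still, carried by the lever alone, and the catch is clear of the lid (over 1.2 rad either way) (all of step 2 and value of joint lever_hinge above 0.42 rad and angular speed of lid below 0.1 rad/s and contact force between lever and lid above 3 N and contact force between the arm and lid below 0.5 N and (value of joint catch_hinge above 1.2 rad or value of joint catch_hinge below -1.2 rad)); the arm keeps its last pose, push and grip.
It fails at once if the robot pushes or lifts the lid itself (over 3 N) (contact force between any of the arm, the fingers and lid above 3 N).
It fails at once if the small bottle, vacuum capsule or screwdriver is moved more than 30 mm (distance of any of thread_lock, vacuum_capsule, screwdriver from where it was at the start of the episode above 0.03 m).
It also fails if it takes over 45 s, if anything falls off the work surface, if the arm or the gripper's body presses on something with over 40 N, if the wrist force passes 120 N, or if a joint passes its speed limit or range.

## Working session

There is one attempt and no reset: what is moved stays moved. The work goes in short steps, Python scripts to look and compute and a tool call to move; the robot and the scene stay as the last step left them, time stands still between calls to the robot, and variables do not carry over. Pictures are saved under pics/ and viewed, at most 10 in all, crops included, and the job is handed in when it is done.

Besides the shell and the picture viewer there is one more tool, called by a JSON object that holds its "method" and its "body". arm_command: Moves the arm, as the interface text tells. Its arguments: {"type":"object","properties":{"fingers":{"type":"array","items":{"type":"number"}},"travel":{"type":"array","items":{"type":"array","items":{"type":"number"}}},"dr":{"type":"array","items":{"type":"array","items":{"type":"number"}}},"squeeze":{"type":"number"}},"required":["fingers","travel","dr"]}

```bash
mkdir -p pics; cat > h.py <<'E'
from cell import *
import numpy as np, cv2
def shot(n,f):
    c=read_camera(n); cv2.imwrite('pics/'+f+'.png',c['color']); np.savez('pics/'+f+'.npz',**c); return c
def pts(c):
    z=c['z_map']; v,u=np.mgrid[:z.shape[0],:z.shape[1]]
    P=np.stack([(u-c['cx'])/c['fx']*z,(v-c['cy'])/c['fy']*z,z],-1)
    X=(P-c['t'])@c['R']; X[z==0]=np.nan; return X
E
python3 - <<'E'
from h import *
a=shot('scene','s1');b=shot('side','d1')
cv2.imwrite('pics/both.png',cv2.resize(np.vstack([a['color'],b['color']]),(450,600)) if 0 else np.vstack([a['color'],b['color']])[:, :])
print(observe())
for c in(a,b): print(-c['R'].T@c['t'], c['R'][2])
E
```

```text
{'time': 0.1, 'qpos': array([ 1.08497087e+00,  3.42639813e-01,  1.52490368e+00,  1.57341725e-05,
        1.27541843e+00, -1.45982844e-01]), 'qvel': array([-0.00124827, -0.00126193, -0.00089535, -0.00045897,  0.00189238,
       -0.00031259]), 'joint_efforts': array([ 4.25939315e-04, -4.32003593e+01, -2.44694102e+01,  7.17741321e-02,
        5.26349957e-02, -5.10360496e-05]), 'tool_pos': array([0.17479876, 0.49466379, 0.22612755]), 'tool_rot': array([-3.14024014e+00, -2.14066254e-04,  2.80174531e+00]), 'contact_force': array([ 0.02797511, -0.45396754,  0.02853072]), 'torque': array([-0.00777902,  0.04872214, -0.07378206]), 'grip_force': 0.0, 'opening': 0.09171431318922849}
[-0.02472401 -0.49657849  0.5376027 ] [ 0.76165411  0.43998421 -0.47570675]
[ 0.56814595 -0.83289353  0.80583652] [ 0.08465479  0.72938574 -0.67884461]
```

View pics/s1.png

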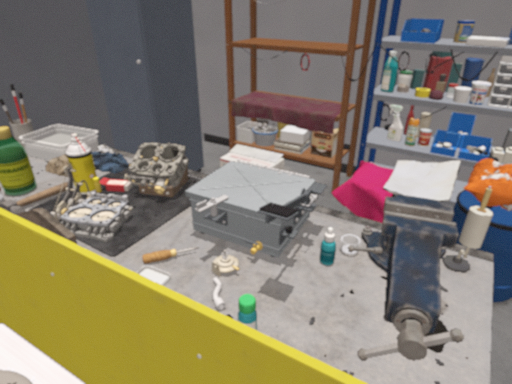

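View pics/d1.png

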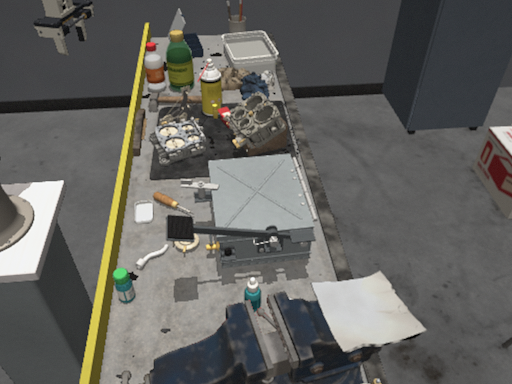

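The scene view shows the tank with its catch near (212,203) and pad near (285,210). In the side view the pad is near (180,228) and the catch near (200,185). Next I'll measure these in 3D.

```bash
python3 - <<'E'
from h import *
c=np.load('pics/d1.npz'); X=pts(c); s=np.load('pics/s1.npz'); Y=pts(s)
# lid plane points
m=(abs(X[...,2]-.125)<.006)&(X[...,0]>.4)&(X[...,0]<1.1)&(abs(X[...,1])<.4)
n,l,st,ce=cv2.connectedComponentsWithStats(m.astype(np.uint8)); k=1+np.argmax(st[1:,4])
p=X[l==k][:,:2].astype(np.float32); print('lid',cv2.minAreaRect(p),st[k], cv2.boxPoints(cv2.minAreaRect(p)))
for (u,v) in [(168,217),(192,217),(168,238),(191,238),(180,228),(205,229),(290,235),(185,184),(200,185),(215,187),(130,200),(118,250),(252,295),(183,243),(170,203)]: print(u,v,X[v,u].round(3))
print('scene');
for (u,v) in [(285,210),(268,209),(300,206),(212,203),(200,208),(225,197),(225,265),(328,250),(165,256),(100,260)]: print(u,v,Y[v,u].round(3))
a=cv2.resize(c['color'][165:265,140:320],None,fx=4,fy=4,interpolation=2);b=cv2.resize(s['color'][165:285,170:340],None,fx=4,fy=4,interpolation=2)
cv2.imwrite('pics/a.png',a);cv2.imwrite('pics/b.png',b)
E
```

```text
lid ((0.6301150321960449, -0.09805086255073547), (0.2835017144680023, 0.29475218057632446), 2.3613593578338623) [ 181  154  137   93 7291] [[ 0.4824124   0.04335969]
 [ 0.49455673 -0.2511422 ]
 [ 0.77781767 -0.23946142]
 [ 0.76567334  0.05504048]]
168 217 [ 0.471 -0.214  0.194]
192 217 [ 0.516 -0.207  0.182]
168 238 [ 0.472 -0.265  0.19 ]
191 238 [ 0.513 -0.263  0.183]
180 228 [ 0.494 -0.241  0.189]
205 229 [ 0.539 -0.226  0.165]
290 235 [ 0.71  -0.219  0.121]
185 184 [ 0.496 -0.046  0.13 ]
200 185 [ 0.53  -0.056  0.132]
215 187 [ 0.564 -0.062  0.128]
130 200 [ 0.339  0.057 -0.001]
118 250 [ 0.332 -0.126  0.013]
252 295 [ 0.622 -0.311  0.056]
183 243 [ 0.481 -0.126  0.018]
170 203 [0.446 0.016 0.016]
scene
285 210 [ 0.49  -0.251  0.192]
268 209 [ 0.471 -0.226  0.196]
300 206 [ 0.657 -0.209  0.103]
212 203 [ 0.523 -0.056  0.133]
200 208 [ 0.493 -0.046  0.132]
225 197 [ 0.559 -0.065  0.133]
225 265 [ 0.474 -0.12   0.02 ]
328 250 [ 0.607 -0.304  0.045]
165 256 [0.435 0.019 0.015]
100 260 [0.317 0.077 0.062]
```

View pics/a.png

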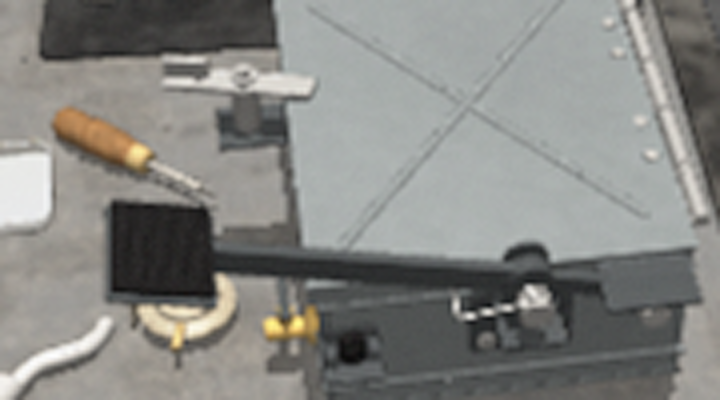

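View pics/b.png

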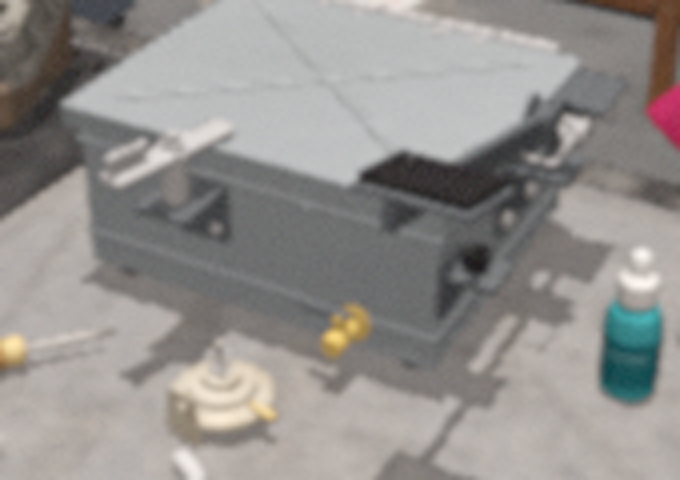

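Crops confirm the layout: the catch tail points to the front and slightly left, and the pad is centred at about (0.493,-0.238,0.19). Before moving I'll check the path for tall objects and get the tank yaw.

```bash
python3 - <<'E'
from h import *
X=pts(np.load('pics/d1.npz'))
f=X.reshape(-1,3); f=f[~np.isnan(f[:,0])]
for y in np.arange(-.1,.8,.1):
    print(round(y,1),[ (lambda q: round(float(np.max(q)),2) if len(q) else None)(f[(f[:,1]>y)&(f[:,1]<y+.1)&(f[:,0]>x)&(f[:,0]<x+.1)][:,2]) for x in np.arange(.1,.8,.1)])
# lid front edge per row, in front of catch excluded
E_=[]
for v in range(195,222):
    r=X[v]; k=[u for u in range(195,300) if abs(r[u,2]-.125)<.004 and abs(r[u+3,2]-.125)<.004]
    if k:E_.append(r[k[0],:2])
E_=np.array(E_); print(E_.round(3)[::4]); print('yaw',-np.polyfit(E_[:,1],E_[:,0],1)[0])
E
```

```text
-0.1 [0.01, None, 0.06, 0.14, 0.15, 0.13, 0.13]
0.0 [0.2, None, 0.06, 0.02, 0.13, 0.13, 0.13]
0.1 [0.0, None, 0.06, 0.04, 0.01, 0.11, 0.12]
0.2 [None, None, 0.08, 0.05, 0.06, 0.12, 0.14]
0.3 [0.33, None, 0.09, 0.12, 0.17, 0.13, 0.13]
0.4 [0.38, 0.36, 0.06, 0.13, 0.18, 0.13, 0.04]
0.5 [0.33, 0.35, 0.06, 0.12, 0.02, 0.05, 0.05]
0.6 [None, None, 0.16, 0.2, 0.15, 0.07, 0.07]
0.7 [None, None, 0.06, 0.0, 0.0, 0.07, 0.07]
[[ 0.556 -0.083]
 [ 0.56  -0.096]
 [ 0.557 -0.107]
 [ 0.558 -0.123]
 [ 0.558 -0.133]
 [ 0.56  -0.148]
 [ 0.559 -0.158]]
yaw 0.04004793839684954
```

{"method": "arm_command", "body": {"fingers": [1,1,1,1,1,1,1,1], "travel": [[-0.25,-0.232,0],[-0.25,-0.232,0],[-0.25,-0.232,0],[-0.25,-0.232,0],[-0.25,-0.232,0],[-0.25,-0.232,0],[-0.25,-0.232,0],[-0.25,-0.232,0]], "dr": [[0,0,-19.5],[0,0,-19.5],[0,0,-19.5],[0,0,-19.5],[0,0,-19.5],[0,0,-19.5],[0,0,-19.5],[0,0,-19.5]], "squeeze": 10}}

```text
time: 0.77
tool_pos: [0.3263, 0.2048, 0.2267]
tool_rot: [3.142, 0.0, -3.141]
contact_force: [0.4, 0.2, -0.6]
opening: 0.0431
grip_force: 0.0
```

{"method": "arm_command", "body": {"fingers": [1,1,1,1,1,1,1,1], "travel": [[-0.157,-0.302,0],[-0.157,-0.302,0],[-0.157,-0.302,0],[-0.157,-0.302,0],[-0.157,-0.302,0],[-0.157,-0.302,0],[-0.157,-0.302,0],[-0.157,-0.302,0]], "dr": [[0,0,0],[0,0,0],[0,0,0],[0,0,0],[0,0,0],[0,0,0],[0,0,0],[0,0,0]]}}

```text
time: 1.43
tool_pos: [0.4804, -0.0911, 0.2265]
tool_rot: [3.141, -0.0, -3.142]
contact_force: [1.6, 1.2, 0.8]
opening: 0.0003
grip_force: 0.0
```

{"method": "arm_command", "body": {"fingers": [1,1,1,1,1], "travel": [[-0.003,-0.006,0.04],[-0.003,-0.006,0.08],[-0.003,-0.006,0.113],[-0.003,-0.006,0.113],[-0.003,-0.006,0.113]], "dr": [[0,0,0],[0,0,0],[0,0,0],[0,0,0],[0,0,0]]}}

```text
time: 1.85
tool_pos: [0.4821, -0.0947, 0.1129]
tool_rot: [3.14, -0.004, -3.141]
contact_force: [0.1, -0.2, 0.1]
opening: 0.0004
grip_force: 0.0
```

```bash
python3 - <<'E'
from h import *
s=shot('scene','s2'); print(observe()['tool_pos'])
cv2.imwrite('pics/b2.png',cv2.resize(s['color'][130:285,150:340],None,fx=3.8,fy=3.8,interpolation=2))
E
```

```text
[ 0.48355857 -0.09502722  0.11463642]
```

View pics/b2.png

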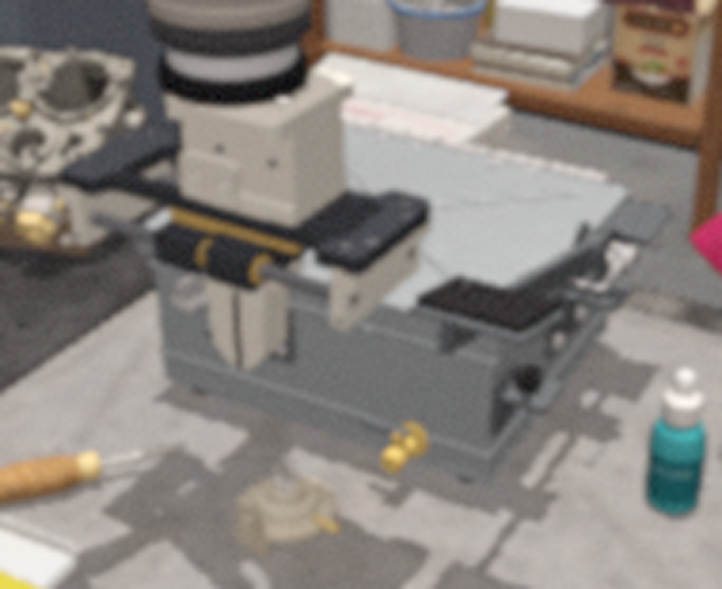

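{"method": "arm_command", "body": {"fingers": [1,1,1,1,1,1,1,1], "travel": [[-0.008,0.02,0],[-0.009,0.035,0],[-0.009,0.05,0],[-0.009,0.065,0],[-0.012,0.08,0],[-0.018,0.08,0],[-0.023,0.08,0],[-0.027,0.08,0]], "dr": [[0,0,0],[0,0,0],[0,0,0],[0,0,0],[0,0,0],[0,0,0],[0,0,0],[0,0,0]]}}

```text
time: 2.57
tool_pos: [0.5108, -0.014, 0.1158]
tool_rot: [3.141, 0.002, -3.14]
contact_force: [-2.0, 0.9, -0.4]
opening: 0.0004
grip_force: 0.5
```

```bash
python3 - <<'E'
from h import *
s=shot('side','d2'); print(observe()['tool_pos'],observe()['contact_force'])
cv2.imwrite('pics/a2.png',cv2.resize(s['color'][125:265,140:320],None,fx=4,fy=4,interpolation=2))
E
```

```text
[ 0.51114621 -0.0144876   0.11555026] [-2.61835404  1.23329352  1.04269563]
```

View pics/a2.png

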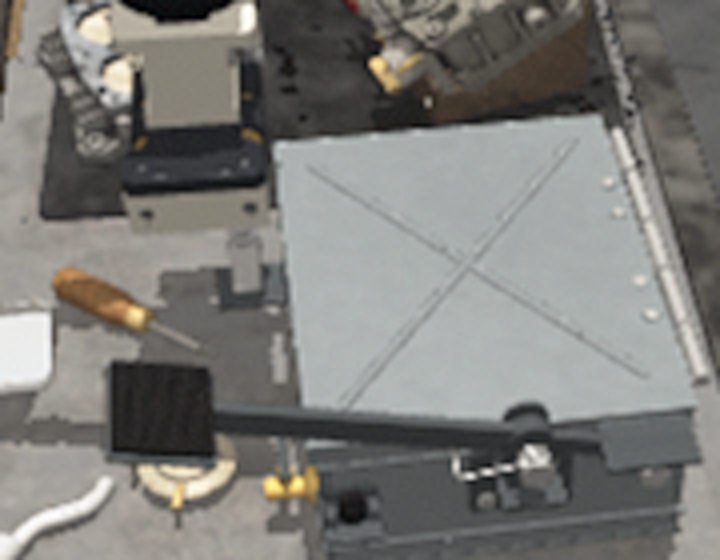

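The catch's nose stands out to the side at about (245,240) and is off the lid; it's near its stop. I'll nudge it a little further, then back off and rise.

{"method": "arm_command", "body": {"fingers": [1,1,1,1,1,1,1,1], "travel": [[-0.003,0,0],[-0.003,0,0],[0.02,0,0],[0.04,0,0],[0.04,0,-0.04],[0.04,0,-0.08],[0.04,0,-0.12],[0.04,0,-0.12]], "dr": [[0,0,0],[0,0,0],[0,0,0],[0,0,0],[0,0,0],[0,0,0],[0,0,0],[0,0,0]]}}

```text
time: 3.28
tool_pos: [0.4745, -0.0165, 0.243]
tool_rot: [-3.138, 0.017, -3.141]
contact_force: [0.9, 0.1, 0.8]
opening: 0.0005
grip_force: 0.0
```

```bash
python3 - <<'E'
from h import *
s=shot('scene','s3'); Y=pts(s); o=observe(); print(o['tool_pos'],o['contact_force'])
m=(Y[...,2]>.128)&(Y[...,2]<.15)&(Y[...,0]>.47)&(Y[...,0]<.552)&(Y[...,1]>-.12)&(Y[...,1]<.02)
p=Y[m][:,:2].astype(np.float32); print(len(p),p.min(0),p.max(0),cv2.minAreaRect(p), cv2.fitLine(p,2,0,.01,.01).ravel())
cv2.imwrite('pics/b3.png',cv2.resize(s['color'][130:285,150:340],None,fx=3.8,fy=3.8,interpolation=2))
E
```

```text
[ 0.47318749 -0.01624857  0.23951152] [-0.23674165 -0.42614836 -0.48305939]
234 [ 0.51792985 -0.09418406] [ 0.5388885  -0.00788454] ((0.5280534625053406, -0.05110444873571396), (0.020766329020261765, 0.08599764108657837), 5.435378551483154) [ 0.02381775 -0.99971634  0.52661425 -0.04832183]
```

View pics/b3.png

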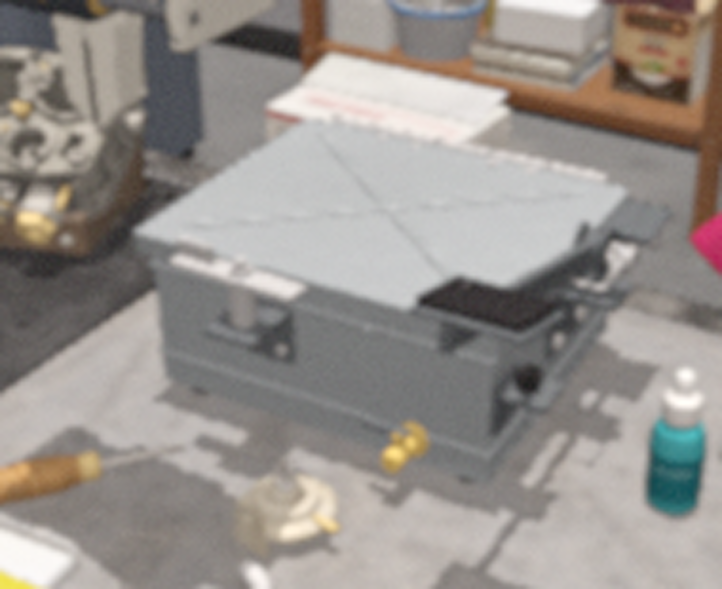

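The catch lies parallel to the lid's front edge, in front of the lid (at about (240,275) in the crop), so it's clear. Now I'll move over the pad.

{"method": "arm_command", "body": {"fingers": [1,1,1,1,1,1,1,1], "travel": [[-0.017,-0.223,0],[-0.017,-0.223,0],[-0.017,-0.223,0],[-0.017,-0.223,0],[-0.017,-0.223,0],[-0.017,-0.223,0],[-0.017,-0.223,0],[-0.017,-0.223,0]], "dr": [[0,0,0],[0,0,0],[0,0,0],[0,0,0],[0,0,0],[0,0,0],[0,0,0],[0,0,0]]}}

```text
time: 4.0
tool_pos: [0.4868, -0.2387, 0.2333]
tool_rot: [3.141, -0.001, 3.14]
contact_force: [-0.0, 0.2, 0.5]
opening: 0.0003
grip_force: 0.0
```

{"method": "arm_command", "body": {"fingers": [1,1,1,1,1,1,1,1], "travel": [[0,0,0.02],[0,0,0.035],[0,0,0.045],[0,0,0.05],[0,0,0.056],[0,0,0.062],[0,0,0.068],[0,0,0.074]], "dr": [[0,0,0],[0,0,0],[0,0,0],[0,0,0],[0,0,0],[0,0,0],[0,0,0],[0,0,0]]}}

```text
time: 4.67
tool_pos: [0.4865, -0.2371, 0.1613]
tool_rot: [-3.14, -0.001, -3.139]
contact_force: [-7.2, -0.3, 13.0]
opening: 0.0005
grip_force: 5.7
```

{"method": "arm_command", "body": {"fingers": [1,1,1,1,1,1,1,1], "travel": [[0.001,0,0.008],[0.001,0,0.016],[0.001,0,0.024],[0.001,0,0.032],[0.001,0,0.04],[0.001,0,0.047],[0.001,0,0.053],[0.001,0,0.057]], "dr": [[0,0,0],[0,0,0],[0,0,0],[0,0,0],[0,0,0],[0,0,0],[0,0,0],[0,0,0]]}}

```text
time: 5.33
tool_pos: [0.4858, -0.237, 0.1034]
tool_rot: [-3.141, -0.001, -3.139]
contact_force: [-4.5, -1.2, 8.8]
opening: 0.0004
grip_force: 4.6
```

{"method": "arm_command", "body": {"fingers": [1,1,1,1,1,1], "travel": [[0,0,0.003],[0,0,0.006],[0,0,0.009],[0,0,0.011],[0,0,0.011],[0,0,0.011]], "dr": [[0,0,0],[0,0,0],[0,0,0],[0,0,0],[0,0,0],[0,0,0]]}}

```text
time: 5.83
tool_pos: [0.4866, -0.2373, 0.0976]
tool_rot: [-3.138, 0.003, -3.139]
contact_force: [-14.6, 6.1, 43.5]
opening: 0.0006
grip_force: 22.5
```

```bash
python3 - <<'E'
from h import *
s=shot('scene','s4'); o=observe(); print(o['tool_pos'],o['contact_force'])
cv2.imwrite('pics/b4.png',cv2.resize(s['color'][110:285,130:350],None,fx=3.4,fy=3.4,interpolation=2))
E
```

```text
[ 0.48664334 -0.23724984  0.09761234] [-14.07569666   6.37473346  43.36691725]
```

View pics/b4.png

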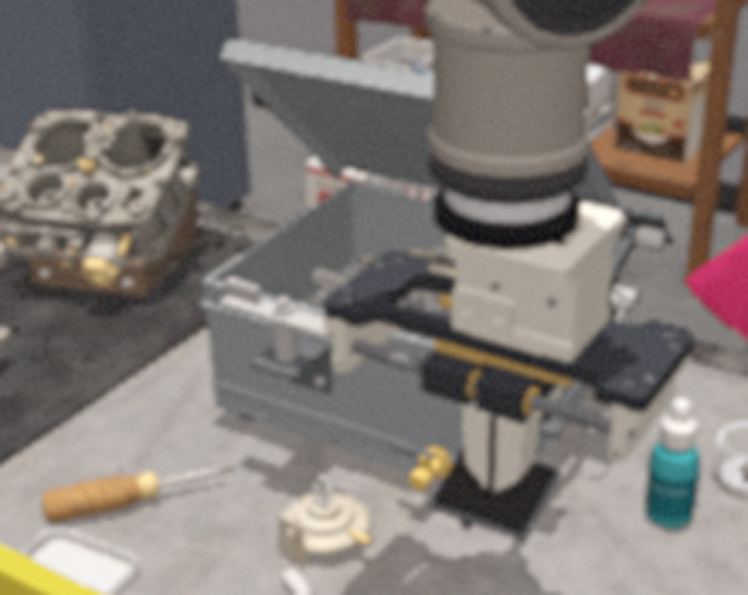

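The lid is open and the pad is on its stop, with the bystanders undisturbed. I'll ease the push a little and let it settle.

{"method": "arm_command", "body": {"fingers": [1,1,1,1,1,1,1,1], "travel": [[0,0,-0.001],[0,0,-0.002],[0,0,-0.003],[0,0,-0.003],[0,0,-0.003],[0,0,-0.003],[0,0,-0.003],[0,0,-0.003]], "dr": [[0,0,0],[0,0,0],[0,0,0],[0,0,0],[0,0,0],[0,0,0],[0,0,0],[0,0,0]]}}

```text
time: 6.55
tool_pos: [0.4865, -0.2372, 0.0983]
tool_rot: [-3.139, 0.002, -3.139]
contact_force: [-9.0, 2.8, 23.6]
opening: 0.0008
grip_force: 12.9
```

```bash
python3 -c "
from cell import *
print(hand_in())"
```

```text
the job is handed in; nothing more can be done
None
```

The catch is swung clear of the lid, the lid stands open with the lever on its stop, and the fingers were holding the pad down with about 24 N when I handed the job in at 6.6 s; no verdict came back.

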